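# Start a double-dose grind

## Task

Start the chrome grinder on a double dose: press down the raised end of its rocker switch to turn it on, then press the larger of the two round keys fully in, then press the long grind bar fully down and keep it held there; the program finishes while still holding the bar down. Work in that order, leave the smaller round key alone, and do not pick up, push or knock any of the crockery and other loose things around.

Things in the scene. Friction and masses are not known exactly. Their poses are not given: they have to be found in the camera images.
- grinder: Chrome grinder, fixed: box 200 (x) by 320 (y) mm, deck 100 mm above its origin (centre of underside); x points away from the robot at yaw 0, z up. Round glass hopper with black lid at (40, 105) mm, 96 mm across, top 174 mm high. At the -y end of the deck four black controls in three rows: two round keys in the middle row, the rocker and the bar one in front (-x), one behind (+x).
- rocker_middle (a point): Middle of the top face of the rocker switch, a black paddle 34 mm (grinder x) by 64 mm (grinder y) by 12 mm thick. It tips about a pivot 6 mm below this point, parallel to the grinder's x axis, 8 mm above the deck, at (66, -80) or (-66, -80) mm from the grinder's origin (it varies). The point turns with the paddle.
- rocker_on_end (a point): Point on the rocker's top face 24 mm from its middle, towards its -y end (away from the hopper): the end that stands raised while the switch is off. Press here, straight down; it goes down 8 to 10 mm.
- power_rocker (a joint): Rocker angle, rad: about -0.2 to -0.15 is off (the -y end raised) and +0.2 is fully on (the -y end down, against its stop). It counts as on above 0.10. It stays where it is left; tipping it takes about 3 N at the end.
- big_key_top (a point): Centre of the top face of the larger round key, 38 mm diameter, the double dose. Standing out it is 12 mm above the deck. The two keys stand in the middle row, 70 mm apart, and which of them is nearer the hopper varies.
- big_key (a joint): How far the larger round key is pressed in, m: 0 out, 0.007 fully in (its stop). It stays where it is left; pressing takes about 3 N, without a spring. Counts as in above 0.005.
- small_key_top (a point): Centre of the top face of the smaller round key, 20 mm diameter, the single dose, 12 mm above the deck; to be left alone.
- small_key (a joint): How far the smaller round key is pressed in, m: 0 out, 0.007 fully in. It stays where it is left, about 3 N.
- grind_bar_top (a point): Centre of the top face of the grind bar, a black bar 22 mm (grinder x) by 85 mm (grinder y), top 14 mm above the deck when up; at (-66, -80) or (66, -80) mm from the grinder's origin, across the keys from the rocker.
- grind_bar (a joint): How far the grind bar is pressed, m: 0 up, 0.007 fully down (its stop). Sprung: 2 N to start, about 5 N fully down; it springs back up when let go. Counts as down above 0.005.
- espresso_cup: Bystander: loose white ceramic cup, 60 mm across, 55 mm high, standing on the grinder's deck in front of the hopper; origin at the centre of its underside.
- glass_cup: Bystander: loose glass cup, 72 mm across, 90 mm high, on the shelf just beside the grinder's -y end; origin at the centre of its underside.
- saucer_a: Bystander: loose white ceramic saucer, 140 mm across, 18 mm high, on the shelf to the robot's left; origin at the centre of its underside.
- saucer_b: Bystander: the same kind of saucer, on the shelf behind the grinder.
- roasting_pan: Bystander: loose steel roasting pan 240 by 320 mm with end handles (378 mm over them), 62 mm high, to the right; origin at the centre of its underside.
- bean_jar: Bystander: loose glass jar with wooden cap, 84 mm across, 140 mm high, behind the grinder; origin at the centre of its underside.
- spoon: Bystander: loose wooden-handled spoon 160 mm long lying on the shelf at the front right; origin under its middle.

How it is judged (in metres and radians):
On the way, in this order (a step that is already met when the one before it is completed fails the run):
1. the rocker is switched on (value of joint power_rocker above 0.1 rad), for 0.1 s.
2. the larger round key is fully in, with the rocker on (value of joint power_rocker above 0.1 rad and value of joint big_key above 0.005 m), for 0.1 s.
3. the grind bar is pressed fully down, with the rocker on and the larger key in (all of step 2 and value of joint grind_bar above 0.005 m), for 0.2 s.
At the end, for the whole second after the job is handed in: The rocker is on (above 0.10 rad), the larger round key is in (more than 5 of its 7 mm), the smaller key is out (less than 2 mm in), and the grind bar is held down (more than 5 of its 7 mm) (all of step 3 and value of joint small_key below 0.002 m); the arm keeps its last pose, push and grip.
It fails at once if the larger round key is pressed before the rocker is on (value of joint big_key above 0.003 m and value of joint power_rocker below 0.05 rad).
It fails at once if the grind bar is pressed before the rocker is on and the larger key is in (value of joint grind_bar above 0.003 m and (value of joint power_rocker below 0.05 rad or value of joint big_key below 0.004 m)).
It fails at once if the smaller round key is pressed (value of joint small_key above 0.003 m).
It fails at once if a loose thing is lifted, carried or shoved (moved more than 20 mm) (distance of any of espresso_cup, glass_cup, saucer_a, saucer_b, roasting_pan, bean_jar, spoon from where it was at the start of the episode above 0.02 m).
It fails at once if a cup, the jar or a saucer is tipped (angle between any of espresso_cup, glass_cup, saucer_a, saucer_b, roasting_pan, bean_jar's own z axis and vertical above 0.35 rad).
It also fails if it takes over 40 s, if anything falls off the work surface, if the arm or the gripper's body presses on something with over 40 N, if the wrist force passes 120 N, or if a joint passes its speed limit or range.

## Robot

A 7-joint arm with a two-finger parallel gripper is mounted at the origin on the work surface. World frame = base frame: x ahead of the robot, y to its left, z up, the work surface at z = 0. Lengths are in m, angles in degrees, forces in N, time in s.
With the tool pointing down it reaches from about 0.425 to 0.825 m from the base axis. Payload 3.6 kg.
Tool frame: the origin (TCP) lies midway between the tips of the shut fingers; the grasp point (between the pads) lies 19 mm behind it; z points along the fingers, y is the line along which they close (so a half turn about z gives the same grasp; the last joint's range is limited). The gripper opens to 85 mm and grips with 20 to 120 N. Pads are 22 mm wide; open, the fingers measure 114 mm over their backs; the gripper's body (76 mm by 85 mm) begins 54 mm behind the grasp point. The pads swing forward as they close: fully open they stand 13 mm farther back than shut.
Start: joints at [68.955, 35.231, -0.722, 81.555, 0.464, 63.22, -2.315], TCP at [0.217, -0.613, 0.198] pointing down, gripper open.
Joint ranges: [-178.69, 178.69], [-17.37, 117.87], [-77.05, 75.6], [15.02, 138.74], [-78.02, 258.01], [0.78, 113.62], [-162.83, 162.83]. Speed limits (degrees/s): [159.86, 159.86, 180, 180, 180, 180, 180].

## Interface

Orientations are given as a 3x3 rotation matrix whose columns are the frame's x, y, z axes.
In Python, from cell import * gives the robot as it stands. Calls block until the motion is done:
- movep(position, orientation): joint-space move of the TCP to a pose.
- move_straight(position, ori=None, vel=0.15, threshold=None): straight line of the TCP; ori=None keeps the orientation; vel is the mean speed in m/s. With threshold (N) it stops when the force on the tool has changed by that much, and returns True; else False.
- move_j(angles): joint-space move.
- command_gripper(opening): finger opening in m; the grip force is fixed at half the most; returns when the fingers have stopped.
- pause(seconds).
- solve_ik(position, orientation): joint angles nearest the present ones, or None.
- camera(name): name is "scene" or "top"; returns the picture (400x640x3 uint8, red, green, blue); there is no depth.
- calibration(name): a dict with "mtx" (3x3 intrinsics, pixels), "eye" and "rotation" of the camera in the world. Camera axes: x right, y down, z forward; pixel columns grow to the right and rows downward; lengths in m; the calibration is good to about 2 mm. A picture is of the moment at which its call begins. calibration takes no time and is no camera call.
A pose or a line that the arm cannot do raises IKError and nothing moves.
- sign_off(): hands the job in; it is judged then, once.
Readings, each from a call of its own:
- current_clock(): time.
- current_q(): joint angles.
- current_joint_vel(): joint speeds.
- current_tau(): joint torques, N m.
- current_ee_pos(): TCP position.
- current_tool_rot(): TCP orientation.
- current_wrist_force(): force on the tool from outside, world axes, zero at the start.
- current_wrist_torque(): the same for the moment, N m.
- current_opening(): finger opening in m.
- current_grip_force(): force on a finger pad.
Only numpy, scipy, OpenCV 4.12 (cv2) and the standard library are available. Lean on these libraries where they do the work, as an engineer would, in place of code of your own. Each camera call takes 0.05 s, during which the arm holds its last target. There are 200 camera calls.

## Working session

There is one attempt and no reset: what is moved stays moved. The work goes in short steps, each a Python script; the robot and the scene stay as the last script left them, time stands still between calls to the robot, and variables do not carry over. Pictures are saved under pics/ and viewed, at most 10 in all, crops included, and the job is handed in when it is done.

```bash
mkdir -p pics; python3 - <<'E'
from cell import *
import cv2
for n in("scene","top"):
    cv2.imwrite(f"pics/{n}0.png",camera(n)[:,:,::-1]); c=calibration(n); print(n,c)
print(current_tool_rot(),current_clock())
E
```

```text
scene {'mtx': array([[438.79101091,   0.        , 322.17808617],
       [  0.        , 438.79101091, 193.23329748],
       [  0.        ,   0.        ,   1.        ]]), 'eye': array([ 1.10223255, -0.44795036,  1.15318647]), 'rotation': array([[ 0.57257089,  0.68998347, -0.4428153 ],
       [ 0.81981164, -0.4874141 ,  0.30056009],
       [-0.00845293, -0.5351171 , -0.8447356 ]])}
top {'mtx': array([[431.39589664,   0.        , 315.337902  ],
       [  0.        , 431.39589664, 188.54334009],
       [  0.        ,   0.        ,   1.        ]]), 'eye': array([ 0.39437101, -0.08430115,  1.34727331]), 'rotation': array([[-0.01224522, -0.99338275,  0.11419617],
       [-0.99991888,  0.01176466, -0.00488118],
       [ 0.0035054 , -0.11424668, -0.99344623]])}
[[ 9.42458426e-01  3.34322381e-01 -8.12698632e-04]
 [ 3.34323367e-01 -9.42455844e-01  2.20644951e-03]
 [-2.82671232e-05 -2.35119107e-03 -9.99997236e-01]] 0.1
```

View pics/scene0.png

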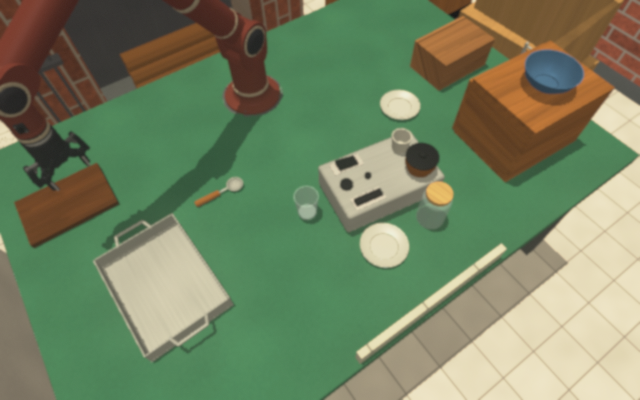

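View pics/top0.png

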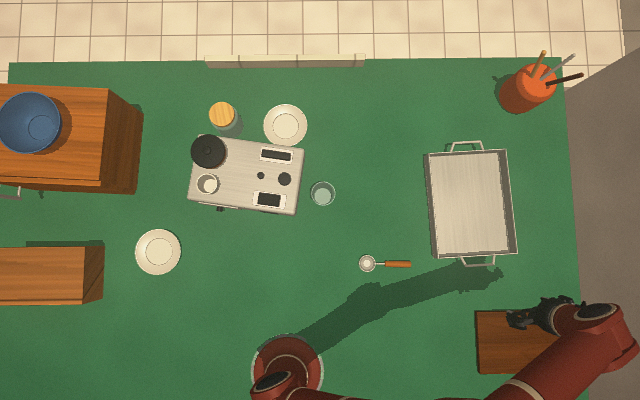

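The grinder sits at about (245,175) in the top picture. The rocker is in front at about (268,200), the bar behind at about (276,155), the big key at (284,179) on the far side from the hopper, and the small key at (261,175). I'll zoom in on both views.

```bash
python3 - <<'E'
import cv2,numpy as np
a=cv2.imread("pics/top0.png")[120:225,180:345]; b=cv2.imread("pics/scene0.png")[120:240,290:450]
a=cv2.resize(a,(792,504),interpolation=cv2.INTER_CUBIC) # 4.8x
b=cv2.resize(b,(800,600),interpolation=cv2.INTER_CUBIC) #5x
cv2.imwrite("pics/ta.png",a);cv2.imwrite("pics/sa.png",b)
E
```

```text
(no output)
```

View pics/ta.png

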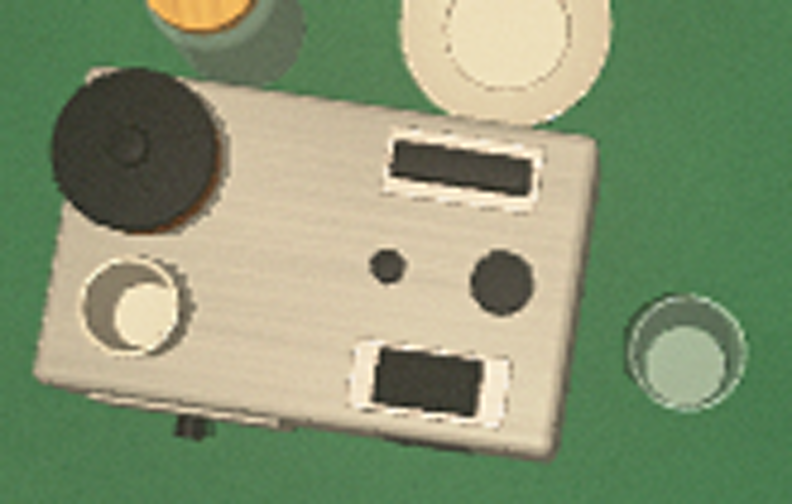

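View pics/sa.png

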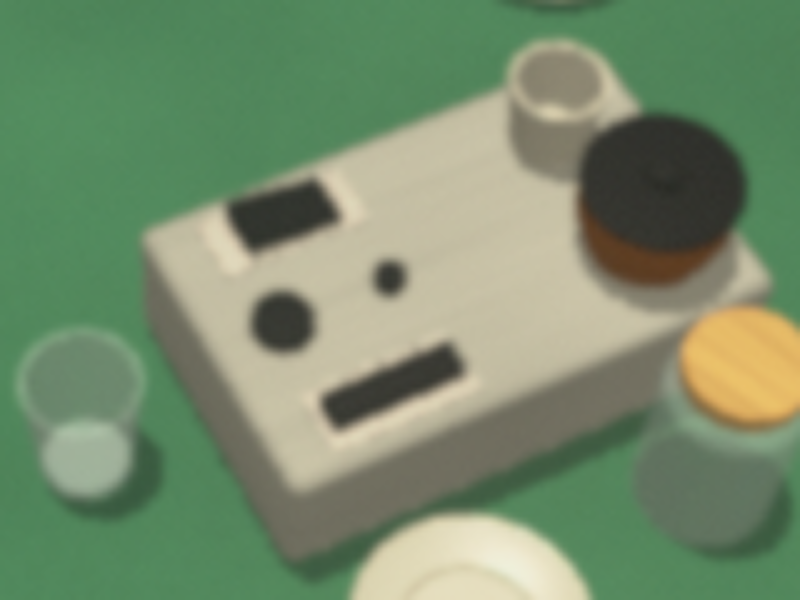

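The zoomed top view shows the big key at (502,282), small key at (388,266), bar at (461,167) and rocker at (427,381). In the zoomed scene view they are at (283,321), (390,277), (393,386) and (283,213). Next I'll triangulate these and fit the grinder pose.

```bash
cat > loc.py <<'E'
import numpy as np
from cell import *
from scipy.optimize import least_squares
T={'big':(502,282),'small':(388,266),'bar':(461,167),'rock':(427,381)}
S={'big':(283,321),'small':(390,277),'bar':(393,386),'rock':(283,213)}
def ray(n,u,v):
    c=calibration(n);return c['eye'],c['rotation']@np.linalg.solve(c['mtx'],[u,v,1])
def at(n,p,z):
    e,d=ray(n,*p);return (e+d*(z-e[2])/d[2])
tp=lambda p:(180+(p[0]+.5)/4.8-.5,120+(p[1]+.5)/4.8-.5)
sp=lambda p:(290+(p[0]+.5)/5-.5,120+(p[1]+.5)/5-.5)
Z={'big':.112,'small':.112,'bar':.114,'rock':.114}
E
python3 - <<'E'
from loc import *
P={}
for k in T:
    a=at('top',tp(T[k]),Z[k]);b=at('scene',sp(S[k]),Z[k]);P[k]=(a+b)[:2]/2;print(k,a.round(4),b.round(4))
cs=[at('top',tp(c),.1)[:2] for c in((598,138),(552,458),(37,378))]
M=[(.1,-.16),(-.1,-.16),(-.1,.16)]
def f(q):
    x,y,t,yb,ys=q;R=np.array([[np.cos(t),-np.sin(t)],[np.sin(t),np.cos(t)]])
    g=lambda m:R@m+[x,y]
    return np.concatenate([.3*(g(m)-c) for m,c in zip(M,cs)]+[g((0,yb))-P['big'],g((0,ys))-P['small'],g((.066,-.08))-P['bar'],g((-.066,-.08))-P['rock']])
r=least_squares(f,[.6,.1,0,-.1,-.05]);q=r.x;print(q,np.degrees(q[2]),(r.fun*1000).round(1))
E
```

```text
big [ 0.5671 -0.0007  0.112 ] [ 0.5698 -0.0034  0.112 ]
small [0.5776 0.0679 0.112 ] [0.581 0.065 0.112]
bar [0.6373 0.0236 0.114 ] [0.6411 0.0198 0.114 ]
rock [0.5076 0.0442 0.114 ] [0.5098 0.0411 0.114 ]
[ 0.5864863   0.11120269 -0.15883028 -0.11471996 -0.04531738] -9.10030460442243 [ 0.8 -1.1  0.3 -0.4 -0.1  1.2 -0.1  0.   0.  -0.  -0.2  0.  -0.   0. ]
```

```bash
cat >> loc.py <<'E'
G=(0.5865,0.1112,-0.15883)
def w(x,y,z):
    c,s=np.cos(G[2]),np.sin(G[2]);return np.array([G[0]+c*x-s*y,G[1]+s*x+c*y,z])
c_,s_=np.cos(G[2]),np.sin(G[2])
R=np.array([[c_,s_,0],[s_,-c_,0],[0,0,-1.]])
def st(m): print(m,round(current_clock(),2),np.round(current_ee_pos(),4),np.round(current_wrist_force(),1),round(float(current_opening()),4))
E
python3 - <<'E'
from loc import *
import cv2
p=current_ee_pos(); move_straight([p[0],p[1],.32])
command_gripper(0)
movep(w(-.066,-.104,.32),R); st('above')
move_straight(w(-.066,-.104,.150)); st('low')
cv2.imwrite("pics/s1.png",cv2.resize(camera('scene')[120:240,290:450,::-1],(800,600),interpolation=cv2.INTER_CUBIC))
E
```

```text
above 4.28 [0.5051 0.0178 0.3199] [-0.1  0.  -0.1] -0.0
low 5.57 [0.5056 0.0191 0.1508] [ 0.1 -0.2  1.4] -0.0001
```

View pics/s1.png

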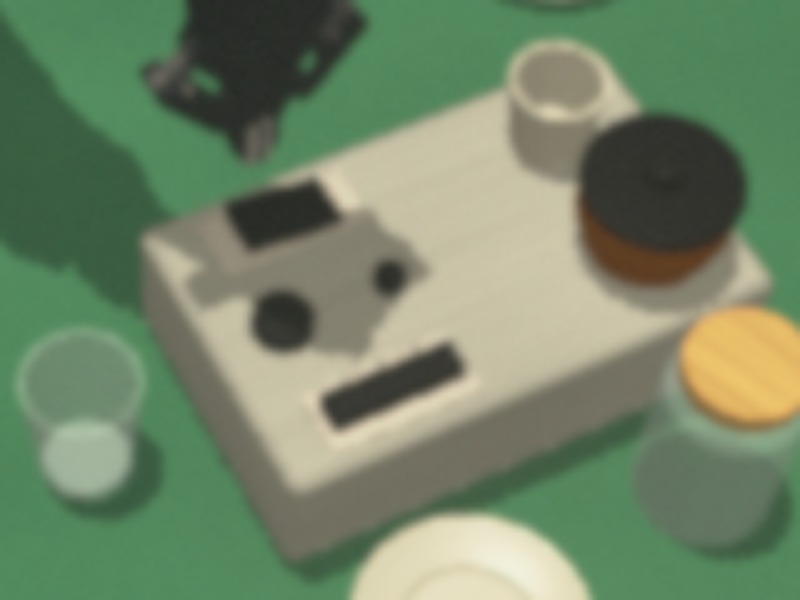

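The gripper tip is at (250,155), directly above the rocker's raised end at about (245,225). Pressing now.

```bash
python3 - <<'E'
from loc import *
import cv2
print(move_straight(w(-.066,-.104,.126),vel=.05))
for z in (.120,.117,.114,.112,.110,.108,.107):
    h=move_straight(w(-.066,-.104,z),vel=.02,threshold=9); st((z,h))
    if current_wrist_force()[2]>9 : break
move_straight(w(-.066,-.104,.16)); 
move_straight(w(0,-.1147,.16)); st('key')
cv2.imwrite("pics/s2.png",cv2.resize(camera('scene')[120:240,290:450,::-1],(800,600),interpolation=cv2.INTER_CUBIC))
E
```

```text
False
(0.12, False) 6.7 [0.5048 0.0189 0.1199] [ 0.4 -0.3  0.3] 0.0002
(0.117, False) 7.0 [0.5048 0.0189 0.1168] [ 0.3 -0.7  0.8] 0.0002
(0.114, False) 7.3 [0.5047 0.0189 0.1138] [ 0.1 -0.4  0.2] 0.0
(0.112, False) 7.55 [0.5048 0.0189 0.1118] [-0.6 -1.5  0.1] -0.0001
(0.11, False) 7.8 [0.5048 0.0189 0.1099] [-0.9  0.5 -0.8] 0.0002
(0.108, False) 8.05 [0.5048 0.0189 0.1079] [0.4 0.1 0.4] -0.0001
(0.107, False) 8.3 [0.5048 0.019  0.107 ] [0.2 0.2 0. ] -0.0001
key 9.39 [ 0.5669 -0.0017  0.1588] [ 0.  -0.   0.4] -0.0001
```

View pics/s2.png

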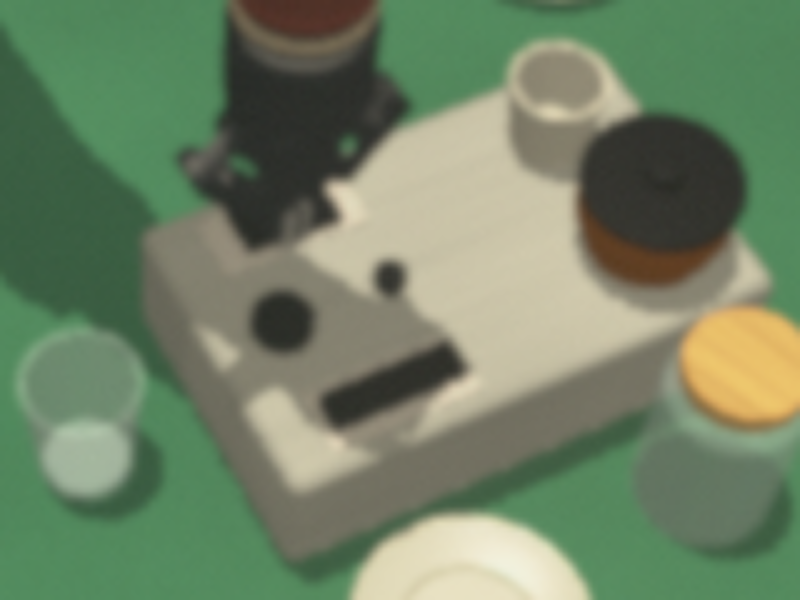

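The rocker didn't push back even at z=0.107. I'll compare the projected TCP with where the tip appears (about (295,235) in this crop).

```bash
cat >> loc.py <<'E'
def pr(n,p):
    c=calibration(n);q=c['mtx']@(c['rotation'].T@(np.asarray(p)-c['eye']));return q[:2]/q[2]
def prs(p): u=pr('scene',p); return ((u-[290,120]+.5)*5-.5).round()
E
python3 - <<'E'
from loc import *
import cv2
print(prs(current_ee_pos()),prs([.5056,.0191,.1508]),prs(w(-.066,-.104,.119)),prs(w(-.066,-.104,.109)),prs(w(0,-.1147,.112)))
move_straight(w(0.02,-.25,.25))
cv2.imwrite("pics/s3.png",cv2.resize(camera('scene')[120:240,290:450,::-1],(800,600),interpolation=cv2.INTER_CUBIC))
cv2.imwrite("pics/t3.png",cv2.resize(camera('top')[120:225,180:345,::-1],(792,504),interpolation=cv2.INTER_CUBIC))
E
```

```text
[286. 268.] [250. 188.] [248. 220.] [247. 230.] [283. 318.]
```

View pics/s3.png

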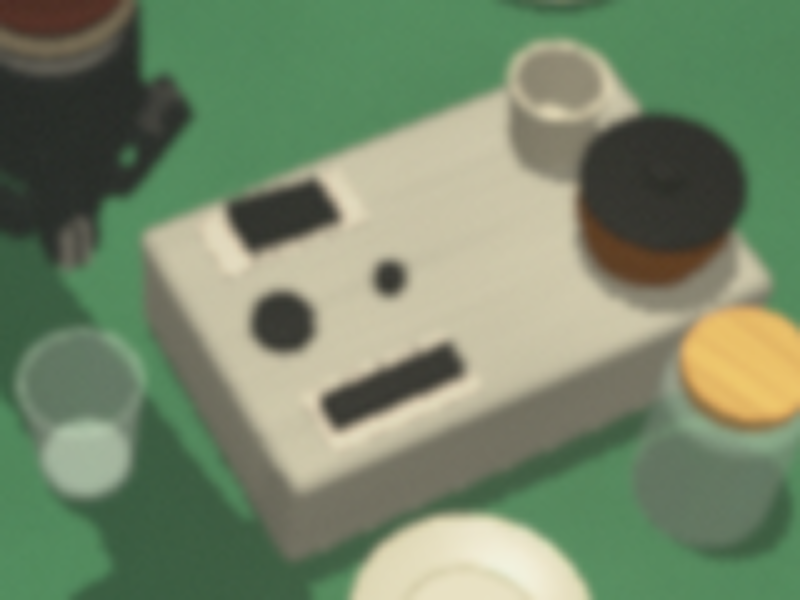

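The rocker hasn't changed. The tip appeared about 30 crop pixels higher than the reported TCP projects, so I'll triangulate the tip itself with one combined picture.

```bash
python3 - <<'E'
from loc import *
import cv2
movep(w(-.02,-.105,.17),R); st('')
p=np.array(current_ee_pos()); print(current_tool_rot())
a=camera('top');b=camera('scene');im=[]
for n,i in(('top',a),('scene',b)):
    u=pr(n,p);o=np.round(u).astype(int)-[33,50];print(n,u,o)
    c=cv2.resize(i[o[1]:o[1]+100,o[0]:o[0]+66,::-1],(396,600),interpolation=cv2.INTER_CUBIC)
    cv2.drawMarker(c,tuple(((u-o+.5)*6).astype(int)),(0,0,255),0,16,1); im.append(c)
cv2.imwrite("pics/c4.png",np.hstack(im))
E
```

```text
11.5 [0.5511 0.009  0.1704] [ 0.5 -1.2  0.7] 0.0002
[[ 0.98718405 -0.15958017  0.0013498 ]
 [-0.15957773 -0.98718381 -0.00175253]
 [ 0.00161217  0.00151467 -0.99999755]]
top [279.22985514 181.22459069] [246 131]
scene [346.56441387 165.31055371] [314 115]
```

View pics/c4.png

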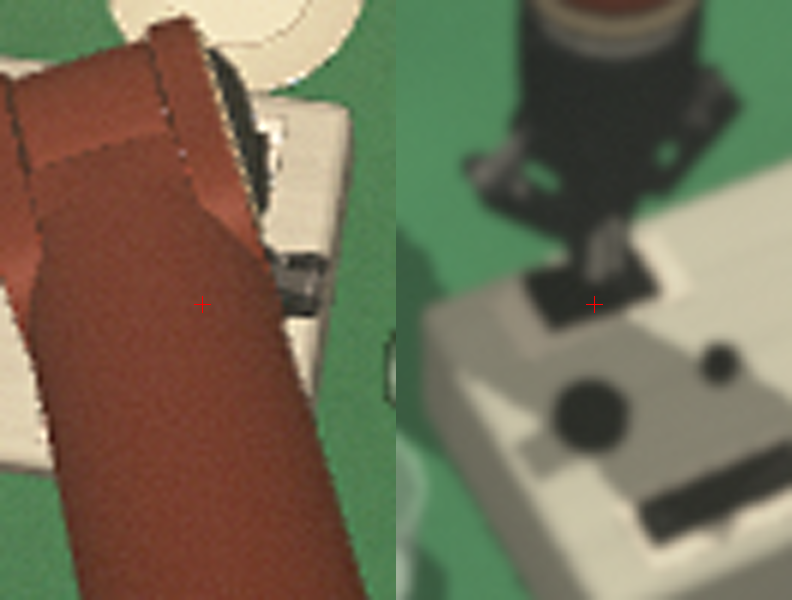

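The tip appears about 5 px above the TCP marker in the scene view. Its sideways position looks right, so the tip stands roughly 25 mm higher than reported. I'll do a guarded descent at the rocker end and let contact show the true offset.

```bash
python3 - <<'E'
from loc import *
move_straight(w(-.066,-.104,.15));move_straight(w(-.066,-.104,.110),vel=.08)
z=.110
while z>.072:
    z-=.002
    h=move_straight(w(-.066,-.104,z),vel=.025,threshold=9); f=current_wrist_force()
    print(round(current_clock(),2),h,round(z,4),round(current_ee_pos()[2],4),np.round(f,1))
    if h or abs(f[2])>9: break
E
```

```text
12.98 False 0.108 0.1083 [-0.   0.1 -0. ]
13.23 False 0.106 0.106 [ 1.6 -1.   0.1]
13.48 False 0.104 0.1039 [ 0.6 -0.4 -0.6]
13.73 False 0.102 0.1018 [-0.9 -0.6 -0.3]
13.98 False 0.1 0.0999 [-0.2 -0.4  0.9]
14.23 False 0.098 0.0979 [ 0.9 -0.7 -0.1]
14.48 False 0.096 0.0959 [-0.4  0.5 -0.1]
14.73 False 0.094 0.0938 [0.8 0.2 0.4]
14.98 False 0.092 0.0919 [ 0.   0.3 -0.2]
15.23 False 0.09 0.0899 [-0.3 -0.  -1.3]
15.48 False 0.088 0.0879 [ 0.1 -0.2  0.1]
15.73 False 0.086 0.086 [ 0.2 -0.3 -0.4]
15.98 False 0.084 0.0839 [-0.  -0.8 -0.1]
16.23 False 0.082 0.0818 [ 0.5 -0.1  0.9]
16.48 False 0.08 0.0799 [-0.8 -0.5  1.3]
16.73 False 0.078 0.0779 [-1.1 -1.8  1.9]
16.98 False 0.076 0.077 [-3.  -2.4 10.1]
```

Firm contact of 10 N at z≈0.077. I'll look at what it's touching before pushing further.

```bash
python3 - <<'E'
from loc import *
import cv2
st('');print(np.round(current_wrist_torque(),2))
a=camera('top');b=camera('scene');im=[];p=current_ee_pos()
for n,i in(('top',a),('scene',b)):
    u=pr(n,p);o=np.round(u).astype(int)-[25,38];print(n,u,o)
    c=cv2.resize(i[o[1]:o[1]+75,o[0]:o[0]+50,::-1],(400,600),interpolation=cv2.INTER_CUBIC)
    cv2.drawMarker(c,tuple(((u-o+.5)*8).astype(int)),(0,0,255),0,16,1)
    for q in [w(-.066,-.104,.119),w(-.066,-.104,.1)]: cv2.circle(c,tuple(((pr(n,q)-o+.5)*8).astype(int)),3,(0,255,255),-1)
    im.append(c)
cv2.imwrite("pics/c5.png",np.hstack(im))
E
```

```text
16.98 [0.5049 0.0184 0.077 ] [-3.  -2.4 10.1] -0.0002
[-0.56  0.61  0.04]
top [278.5804479  200.92330918] [254 163]
scene [338.68792852 171.98258304] [314 134]
```

View pics/c5.png

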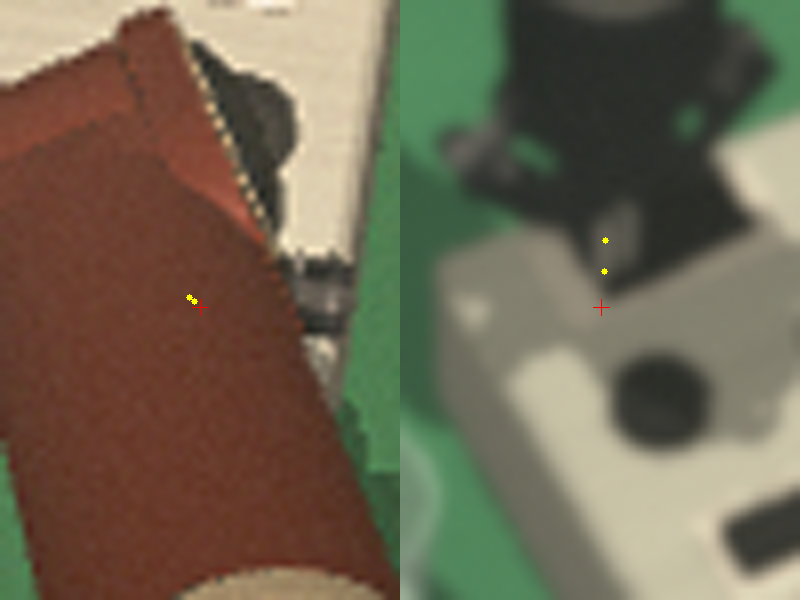

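The tip is on the rocker's end, and the paddle's lower edge now runs (620,295)–(750,225), against about (608,288)–(752,232) before. That suggests it has tipped, with the real tip about 30 mm above the reported TCP. I'll press slightly more, back off, and compare before and after.

```bash
python3 - <<'E'
from loc import *
import cv2
for z in(.075,.073):
    h=move_straight(w(-.066,-.104,z),vel=.03,threshold=12); st((z,h))
    if current_wrist_force()[2]>15: break
move_straight(w(-.066,-.104,.12),vel=.2)
move_straight(w(0.02,-.25,.22),vel=.3); st('away')
a=camera('top')[120:225,180:345,::-1];b=camera('scene')[120:240,290:450,::-1]
A=[cv2.imread('pics/t3.png'),cv2.resize(a,(792,504),interpolation=cv2.INTER_CUBIC)]
B=[cv2.imread('pics/s3.png'),cv2.resize(b,(800,600),interpolation=cv2.INTER_CUBIC)]
f=lambda i,x0,y0,x1,y1:cv2.resize(i[y0:y1,x0:x1],(400,300),interpolation=cv2.INTER_CUBIC)
cv2.imwrite('pics/c6.png',np.vstack([np.hstack([f(i,330,320,530,470) for i in A]),np.hstack([f(i,190,150,390,300) for i in B])]))
E
```

```text
(0.075, False) 17.33 [0.5049 0.0184 0.0768] [-3.9 -3.3 16. ] -0.0
away 18.52 [ 0.5654 -0.1366  0.2183] [-0.5 -0.1 -1.2] -0.0002
```

View pics/c6.png

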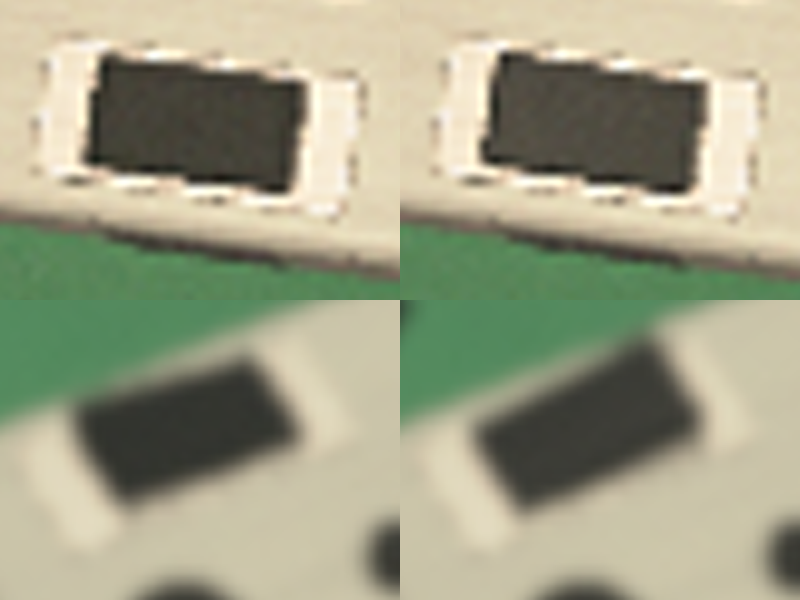

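The after views (right column) show the paddle tipped the other way: the −y end has dropped and the hopper end has risen. The on-stop was at reported z=0.0768, so I'll use a 32 mm height offset. Next come the key and the bar.

```bash
python3 - <<'E'
from loc import *
def press(x,y,z0,zmin,lim):
    z=z0
    while z>zmin:
        z-=.0015
        move_straight(w(x,y,z),vel=.03,threshold=12); f=current_wrist_force()
        print(round(current_clock(),2),round(z,4),round(current_ee_pos()[2],4),np.round(f,1))
        if f[2]>lim: return True
    return False
move_straight(w(0,-.1147,.12),vel=.2);move_straight(w(0,-.1147,.084),vel=.1)
ok=press(0,-.1147,.084,.066,11)
move_straight(w(0,-.1147,.115),vel=.2);st(ok)
E
```

```text
20.38 0.0825 0.0831 [ 0.8  0.6 -0.4]
20.62 0.081 0.081 [ 1.   0.2 -0.3]
20.88 0.0795 0.0794 [-0.  -0.5 -0.7]
21.12 0.078 0.078 [-0.1 -0.3  0.7]
21.38 0.0765 0.0765 [-0.3  0.5  1.1]
21.62 0.075 0.0749 [-0.2  0.7  1.3]
21.88 0.0735 0.0733 [ 0.4 -0.5 -0. ]
22.12 0.072 0.0723 [-2.2 -0.3  4.6]
22.38 0.0705 0.0722 [-3.8 -0.6 12.7]
True 22.75 [ 0.5689 -0.0021  0.1153] [ 0.1 -0.4 -1. ] 0.0004
```

The key's stop at 0.0722 gives the same offset (32.8 mm), so it's fully in. Now the bar, where I expect the stop at about 0.0742.

```bash
python3 - <<'E'
from loc import *
move_straight(w(.066,-.08,.115),vel=.2);move_straight(w(.066,-.08,.086),vel=.1)
z=.086
while z>.068:
    z-=.0015
    move_straight(w(.066,-.08,z),vel=.03,threshold=14); f=current_wrist_force()
    print(round(current_clock(),2),round(z,4),round(current_ee_pos()[2],4),np.round(f,1))
    if f[2]>13: break
pause(.5); st('hold')
E
```

```text
23.97 0.0845 0.0851 [-0.6  0.3 -0.2]
24.22 0.083 0.083 [-0.6  0.7 -0.4]
24.47 0.0815 0.0815 [-0.9  0.3 -0.1]
24.72 0.08 0.0802 [-0.3  0.2  1.6]
24.97 0.0785 0.0786 [-1.1 -1.1  2.2]
25.22 0.077 0.0771 [-0.9 -0.9  2.9]
25.47 0.0755 0.0755 [-0.1 -0.3  4.1]
25.72 0.074 0.0744 [-1.5 -1.4  5.9]
25.97 0.0725 0.0743 [-3.2 -1.1 12. ]
26.22 0.071 0.0742 [-6.2 -1.4 17.6]
hold 26.72 [0.6392 0.0218 0.0742] [-5.9 -0.8 17.9] 0.0
```

The bar's spring force rose from 2 to 5 N, then hit a hard stop at 0.0742 as expected, and it's holding at about 18 N. Before handing in, I'll check the camera numerically for a pressed small key or any moved loose thing.

```bash
python3 - <<'E'
from loc import *
sign_off(); st('done')
E
```

```text
the job is handed in; nothing more can be done
the job is handed in; nothing more can be done
```

The job is handed in with the rocker on, the big key fully in and the grind bar held at its stop with about 18 N. I signed off without the last camera check I'd announced, so the small key and loose things weren't re-checked at the end; the paths stayed clear of them and no unexpected contact force showed.

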